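Zero the wire-length gauge

TASK

Return the wire-length gauge on the workbench to zero: with a fingertip press down the round lock button on its sliding carriage and, keeping the button held down all the way, slide the carriage along its rods until it is fully home against the stop block. Then let the button come back up so that the carriage is locked there, and move clear. It is a fingertip job: lift and carry nothing, do not force the carriage against its lock, and leave the spools, dish, jar, tumbler, pliers and pendant where they are.

Things in the scene. Friction and masses are not known exactly. Their poses are not given: they have to be found in the camera images.
- gauge: Wire-length gauge, fixed to the bench: a pale wood base board 100 mm (its x) by 330 mm (its y) by 18 mm high carrying two steel rods along its y axis. Origin: centre of the board's underside, on the bench top. The carriage slides home towards the gauge's own +y, where an aluminium stop block (92 x 30 mm, top 48 mm above the bench) stands; a small bracket (80 x 14 mm, top 34 mm) is at the other end.
- carriage (a joint): Position of the carriage along the rods, m: 0 at the bracket, 0.160 home with its front face on the stop block; starts between 0 and 0.09. Aluminium, 84 mm across, 80 mm along the rods, deck 48 mm above the bench. Button up: a ratchet (teeth 4.4 mm apart) stops it moving towards the stop block; never push it with over 50 N then. Button down: slides at about 1 N.
- button (a joint): How far the lock button is pressed down, m: 0 up (locked), 0.006 fully down. Moves from about 3 N, fully down at 6 N, springs back up when let go. The lock is free from about 3 mm down; if let go on the way it catches the next tooth.
- button_top (a point): Centre of the top face of the round steel lock button (34 mm across), in the middle of the carriage; moves with the button. When up it is 56 mm above the bench, 8 mm proud of the carriage deck. Across the carriage on the side away from the stop block stands a raised lip, 60 mm long, 8 mm thick, its top 66 mm above the bench, its inner face 22 mm from the button's centre, against which a fingertip can also push. The carriage's front face is 40 mm ahead of the button's centre.
- stop_face (a point): Middle of the upper edge of the stop block's face that the carriage comes to rest on, 48 mm above the bench; from the button it lies straight in the direction of travel. With the carriage home the button's centre is 40 mm short of it.
- spool_a: Bystander, loose: a blue-flanged spool of wire standing on its flange, 82 mm across, 50 mm high. Origin: centre of its underside. To be left alone.
- spool_b: Bystander, loose: a second spool, the same as the first. Origin: centre of its underside. To be left alone.
- dish: Bystander, loose: an empty round glass dish, 90 mm across, 40 mm high. Origin: centre of its underside. To be left alone.
- jar: Bystander, loose: a closed amber jar, 66 mm across, 90 mm high. Origin: centre of its underside. To be left alone.
- tumbler: Bystander, loose: an open greenish glass tumbler, 68 mm across, 85 mm high. Origin: centre of its underside. To be left alone.
- pliers: Bystander, loose: blue-handled pliers lying flat, about 140 mm long, 12 mm high. Origin: centre of its underside (at the pivot; jaws towards its +x). To be left alone.
- pendant: Bystander, loose: a flat round beaded brass pendant, 60 mm across, 13 mm high. Origin: centre of its underside. To be left alone.

How it is judged:
By the outcome, as a careful person would: the job done as asked, in the order asked, and still so for the second after the job is handed in, with the robot touching nothing.
It also fails if it takes over 35 s, if anything falls off the work surface, if the arm or the gripper's body presses on something with over 40 N, if the wrist force passes 120 N, or if a joint passes its speed limit or range.

ROBOT

A 6-joint arm with a two-finger parallel gripper is mounted at the origin on the work surface. World frame = base frame: x ahead of the robot, y to its left, z up, the work surface at z = 0. Lengths are in m, angles in rad, forces in N, time in s.
With the tool pointing down it reaches from about 0.25 to 0.8 m from the base axis. Payload 3.9 kg.
Tool frame: the origin (TCP) lies at the very end of the fingers, on their centre line; the grasp point (between the pads) lies 19 mm behind it; z points along the fingers, x is the direction in which the jaws open and shut, and the axes are right-handed (so a half turn about z gives the same grasp; the last joint's range is limited). The gripper opens to 85 mm and grips with 20 to 120 N. Pads are 22 mm wide; open, the fingers measure 114 mm over their backs; the gripper's body (76 mm by 85 mm) begins 54 mm behind the grasp point. The pads swing forward as they close: fully open they stand 13 mm farther back than shut.
Start: joints at [-1.14, 0.26, -0.138, 1.173, 0, 1.571], TCP at [0.219, -0.477, 0.204] pointing down, gripper open.
Joint ranges: [-2.78, 2.78], [-0.83, 1.72], [-1.28, 1.37], [-1.9, 2.12], [-1.57, 1.48], [-3.14, 3.14]. Speed limits (rad/s): [2.57, 2.57, 3.14, 3.14, 3.14, 3.14].

INTERFACE

Orientations are given as a rotation vector (axis times angle).
In Python, from station import arm gives the robot as it stands.
- The arm moves only by the tool arm_command, never from a script. Its argument "deltas" is a list of rows, each an object of numbers: "x", "y", "z": the shift along the tool's x, y, z in cm; "spin": the turn about the tool's z in degrees; "hand": the closure in counts, from 0 (fully open) to 255 (shut). In form: [{"x": .., "y": .., "z": .., "spin": .., "hand": ..}, ...]. A call has exactly 8 rows; each row shifts and turns the commanded pose from where the row before left it, along the tool's axes as they then stand; what a row does not reach is not made up. A row lasts 1/10 s, in which the tool goes at most 50 mm and 8.59 degrees, less where a joint would pass 70% of its speed; a pose out of reach is approached as far as the arm can. A call with a gripper value outside its range is refused whole. The fingers move at their own pace and stop on an object; "grip_force" is the grip in N (left out, the last holds). Time passes only in rows, so rows that do not move let the fingers close, or fill a call up. It gives the time, the measured TCP pose, the force and the opening at its end, in the units of the state.
- arm.get_obs(): the state, without advancing time (a new reading comes with each control period).
- arm.snapshot(name): name is "scene" or "top" or "wrist"; returns a dict with "image" (384x512x3 uint8, red, green, blue), "fovy" (degrees; the focal length in pixels is half the picture's height over the tangent of half this angle, whatever the lens; pixels are square), "cx", "cy" (the principal point, pixels), "dist_coeffs" ([k1, k2, p1, p2, k3] as OpenCV has them; the pictures are not rectified), "R" (3x3) and "t" (3): a world point X has camera coordinates R X + t; the wrist camera has in their place "mount" (4x4, takes a point from camera to tool coordinates, whose origin is the TCP and whose axes are the tool frame's). Camera axes: x right, y down, z forward; pixel columns grow to the right and rows downward; lengths in m; the calibration is good to about 2 mm. A picture is of the moment at which its call begins: read the wrist's pose just before it. There is no depth.
- arm.job_done(): hands the job in, once; it reports no verdict.
The state is a dict: "time_s": time; "q": joint angles; "joint_velocities": joint speeds; "joint_torque": joint torques, N m; "tool_pos": TCP position; "ee_rot": TCP orientation; "force": force on the tool from outside, world axes, zero at the start; "torque": the same for the moment, N m; "width": opening from 0.0 (shut) to 1.0 (fully open).
Only numpy, scipy, OpenCV 4.12 (cv2) and the standard library are available. Lean on these libraries where they do the work, as an engineer would, in place of code of your own. Each camera call takes 0.05 s, during which the arm holds its last target. There are 200 camera calls.

## Working session

There is one attempt and no reset: what is moved stays moved. The work goes in short steps, Python scripts to look and compute and a tool call to move; the robot and the scene stay as the last step left them, time stands still between calls to the robot, and variables do not carry over. Pictures are saved under pics/ and viewed, about 8 in all and at most 12, crops included, and the job is handed in when it is done.

Besides the shell and the picture viewer there is one more tool, called after "Emit:" as name(argument=value, ...), one argument or row to a line, values as JSON. arm_command: Moves the arm, as the interface text tells. Its arguments: {"type":"object","properties":{"deltas":{"type":"array","items":{"type":"object","properties":{"x":{"type":"number"},"y":{"type":"number"},"z":{"type":"number"},"spin":{"type":"number"},"hand":{"type":"number"}}}},"grip_force":{"type":"number"}},"required":["deltas"]}

```bash
mkdir -p pics
cat > h.py <<'E'
import numpy as np, cv2
from scipy.spatial.transform import Rotation as Ro
from station import arm
def snap(name, f):
    o=arm.get_obs(); s=arm.snapshot(name); s['obs']=o
    cv2.imwrite('pics/'+f, s['image'][:,:,::-1]); 
    np.save('pics/'+f+'.npy', s, allow_pickle=True); return s
def load(f): return np.load('pics/'+f+'.npy',allow_pickle=True).item()
def cam(s):
    h=s['image'].shape[0]; F=h/2/np.tan(np.radians(s['fovy'])/2)
    K=np.array([[F,0,s['cx']],[0,F,s['cy']],[0,0,1.]])
    if 'mount' in s:
        T=np.eye(4); T[:3,:3]=Ro.from_rotvec(s['obs']['ee_rot']).as_matrix(); T[:3,3]=s['obs']['tool_pos']
        W=np.linalg.inv(T@np.array(s['mount'])); R,t=W[:3,:3],W[:3,3]
    else: R,t=np.array(s['R']),np.array(s['t'])
    return K,np.array(s['dist_coeffs'],float),R,t
def ray(s,px,z):
    K,d,R,t=cam(s); n=cv2.undistortPoints(np.array(px,float).reshape(-1,1,2),K,d).reshape(-1,2)
    D=np.c_[n,np.ones(len(n))]@R; C=-R.T@t
    return C+D*((z-C[2])/D[:,2])[:,None]
def proj(s,X):
    K,d,R,t=cam(s); return cv2.projectPoints(np.array(X,float).reshape(-1,3),cv2.Rodrigues(R)[0],t,K,d)[0].reshape(-1,2)
E
python3 - <<'E'
from h import *
a=snap('top','top0.png'); b=snap('scene','scene0.png')
for s in (a,b):
    K,d,R,t=cam(s); print(-R.T@t)
o=arm.get_obs(); print({k:np.round(v,3) for k,v in o.items()})
E
```

```text
[0.50211115 0.00922869 0.89155966]
[ 1.06419131 -0.39468649  0.62592486]
{'time_s': np.float64(0.1), 'q': array([-1.14 ,  0.261, -0.139,  1.173, -0.   ,  1.571]), 'joint_velocities': array([-0.002, -0.001,  0.004,  0.002, -0.   , -0.001]), 'joint_torque': array([ 0.0000e+00, -4.0651e+01,  2.5453e+01,  1.0000e-02,  0.0000e+00,
       -0.0000e+00]), 'tool_pos': array([ 0.219, -0.476,  0.204]), 'ee_rot': array([-2.644e+00,  1.695e+00,  2.000e-03]), 'force': array([0.074, 0.279, 0.461]), 'torque': array([-0.041, -0.018, -0.02 ]), 'width': np.float64(1.001)}
```

View pics/top0.png

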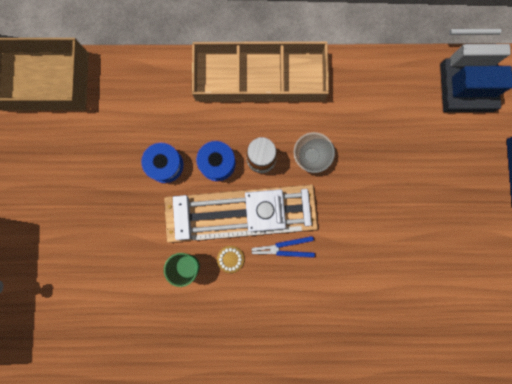

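View pics/scene0.png

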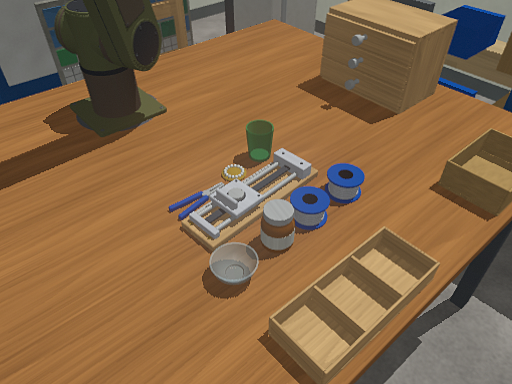

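The top view shows the stop block near (181,218), the button near (265,210), the lip near (280,209) and the bracket near (306,207). The jar and spools stand on the upper side, and the tumbler and pendant on the lower side near the stop.

Run:
```python
from h import *
a=load('top0.png')
g=cv2.cvtColor(a['image'],cv2.COLOR_RGB2GRAY)
c=cv2.resize(g[180:250,155:325],None,fx=4,fy=4,interpolation=cv2.INTER_CUBIC)
col=cv2.resize(a['image'][180:250,155:325],None,fx=4.5,fy=4.5,interpolation=cv2.INTER_CUBIC)
cv2.imwrite('pics/crop0.png',col[:,:,::-1])
for n,p,z in [('button',(265,210),.056),('stopface',(189,217),.048),('stop',(181,218),.048),('lip',(279.5,209),.066),('jar',(262,150),.09),('tumbler',(182,267),.085),('spA',(162,162),.05),('spB',(216,160),.05),('dish',(314,152),.04),('pend',(230,260),.013)]:
    print(n,ray(a,p,z).round(4))
o=arm.get_obs(); print(Ro.from_rotvec(o['ee_rot']).as_matrix().round(3))
```

```text
button [[ 0.5544 -0.0103  0.056 ]]
stopface [[0.5414 0.1504 0.048 ]]
stop [[0.5394 0.1673 0.048 ]]
lip [[ 0.5556 -0.0402  0.066 ]]
jar [[ 0.6755 -0.0046  0.09  ]]
tumbler [[0.4403 0.1569 0.085 ]]
spA [[0.6594 0.2092 0.05  ]]
spB [[0.663  0.0937 0.05  ]]
dish [[ 0.6811 -0.1188  0.04  ]]
pend [[0.4489 0.066  0.013 ]]
[[ 0.418 -0.909 -0.001]
 [-0.909 -0.418  0.002]
 [-0.002  0.    -1.   ]]
```

View pics/crop0.png

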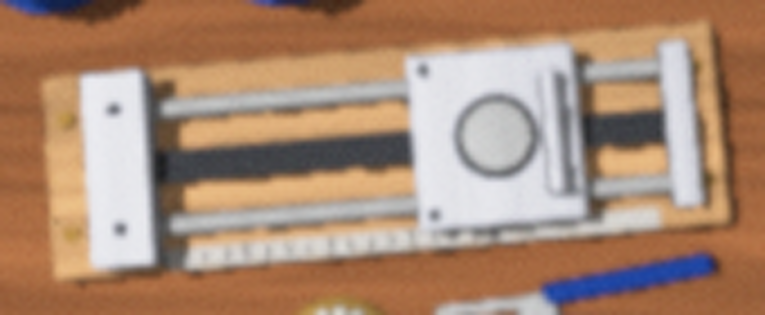

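Emit:
arm_command(
  deltas=[
    {"spin": -8.5,"hand": 255},
    {"spin": -8.5,"hand": 255},
    {"spin": -8.5,"hand": 255},
    {"spin": -8.5,"hand": 255},
    {"spin": -8.5,"hand": 255},
    {"spin": -8.5,"hand": 255},
    {"spin": -8.5,"hand": 255},
    {"spin": -8.5,"hand": 255},
  ],
  grip_force=30,
)

```text
invalid input at $.deltas[0]: expected keys x, y, z, spin, hand
```

Emit:
arm_command(
  deltas=[
    {"spin": -1.9,"hand": 255},
    {"x": 3.0,"y": -3.6,"hand": 255},
    {"x": 3.1,"y": -3.65,"hand": 255},
    {"x": 3.1,"y": -3.65,"hand": 255},
    {"x": 3.1,"y": -3.65,"hand": 255},
    {"x": 3.1,"y": -3.65,"hand": 255},
    {"x": 3.1,"y": -3.65,"hand": 255},
    {"x": 3.1,"y": -3.65,"hand": 255},
  ],
)

```text
invalid input at $.deltas[0]: expected keys x, y, z, spin, hand
```

Emit:
arm_command(
  deltas=[
    {"x": 3.1,"y": -3.65,"hand": 255},
    {"x": 3.1,"y": -3.65,"hand": 255},
    {"x": 3.1,"y": -3.65,"hand": 255},
    {"x": 3.1,"y": -3.65,"hand": 255},
    {"x": 3.1,"y": -3.65,"hand": 255},
    {"hand": 255},
    {"hand": 255},
    {"hand": 255},
  ],
)

```text
invalid input at $.deltas[0]: expected keys x, y, z, spin, hand
```

Run:
```python
from h import *
s=snap('wrist','w1.png'); o=s['obs']; print(o['time_s'],o['tool_pos'],o['force'],o['width'])
print(Ro.from_rotvec(o['ee_rot']).as_matrix().round(3), proj(s,[[.554,-.0105,.056],[.5414,.1504,.048]]))
```

```text
0.1 [ 0.21895857 -0.47642903  0.20355161] [0.07360099 0.27933694 0.46128601] 1.000869237649586
[[ 0.418 -0.909 -0.001]
 [-0.909 -0.418  0.002]
 [-0.002  0.    -1.   ]] [[ -23.83693131 -291.95993007]
 [ -17.85637044 -151.19139601]]
```

View pics/w1.png

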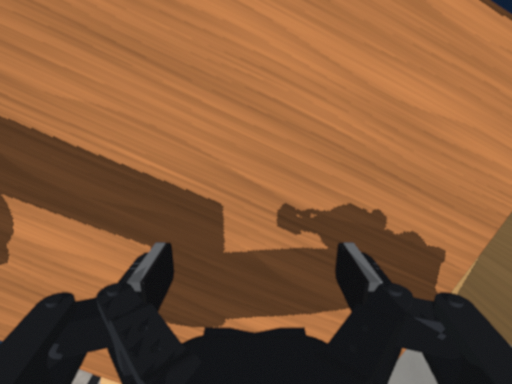

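The move calls were refused because every key is required, so the arm hasn't moved. The picture shows only bare bench below the open fingers. I'll send them again with all the keys.

Emit:
arm_command(
  deltas=[
    {"x": 0,"y": 0,"z": 0,"spin": -8.5,"hand": 255},
    {"x": 0,"y": 0,"z": 0,"spin": -8.5,"hand": 255},
    {"x": 0,"y": 0,"z": 0,"spin": -8.5,"hand": 255},
    {"x": 0,"y": 0,"z": 0,"spin": -8.5,"hand": 255},
    {"x": 0,"y": 0,"z": 0,"spin": -8.5,"hand": 255},
    {"x": 0,"y": 0,"z": 0,"spin": -8.5,"hand": 255},
    {"x": 0,"y": 0,"z": 0,"spin": -8.5,"hand": 255},
    {"x": 0,"y": 0,"z": 0,"spin": -8.5,"hand": 255},
  ],
  grip_force=30,
)

```text
time_s: 0.95
tool_pos: [0.2191, -0.4767, 0.2039]
ee_rot: [-3.14, -0.083, 0.001]
force: [0.3, -0.1, 0.7]
width: 0.002
```

Emit:
arm_command(
  deltas=[
    {"x": 0,"y": 0,"z": 0,"spin": -1.9,"hand": 255},
    {"x": 3.0,"y": -3.6,"z": 0,"spin": 0,"hand": 255},
    {"x": 3.1,"y": -3.65,"z": 0,"spin": 0,"hand": 255},
    {"x": 3.1,"y": -3.65,"z": 0,"spin": 0,"hand": 255},
    {"x": 3.1,"y": -3.65,"z": 0,"spin": 0,"hand": 255},
    {"x": 3.1,"y": -3.65,"z": 0,"spin": 0,"hand": 255},
    {"x": 3.1,"y": -3.65,"z": 0,"spin": 0,"hand": 255},
    {"x": 3.1,"y": -3.65,"z": 0,"spin": 0,"hand": 255},
  ],
)

```text
time_s: 1.75
tool_pos: [0.4148, -0.2038, 0.2042]
ee_rot: [3.139, 0.125, -0.0]
force: [0.8, -0.3, -0.3]
width: 0.002
```

Emit:
arm_command(
  deltas=[
    {"x": 3.1,"y": -3.65,"z": 0,"spin": 0,"hand": 255},
    {"x": 3.1,"y": -3.65,"z": 0,"spin": 0,"hand": 255},
    {"x": 3.1,"y": -3.65,"z": 0,"spin": 0,"hand": 255},
    {"x": 3.1,"y": -3.65,"z": 0,"spin": 0,"hand": 255},
    {"x": 3.1,"y": -3.65,"z": 0,"spin": 0,"hand": 255},
    {"x": 0,"y": 0,"z": 0,"spin": 0,"hand": 255},
    {"x": 0,"y": 0,"z": 0,"spin": 0,"hand": 255},
    {"x": 0,"y": 0,"z": 0,"spin": 0,"hand": 255},
  ],
)

```text
time_s: 2.55
tool_pos: [0.5531, -0.012, 0.204]
ee_rot: [3.139, 0.125, -0.002]
force: [-0.2, -0.5, -0.3]
width: 0.002
```

Run:
```python
from h import *
s=snap('wrist','w2.png'); o=s['obs']; print(o['time_s'],o['tool_pos'],o['force'],o['width'])
print(Ro.from_rotvec(o['ee_rot']).as_matrix().round(3), proj(s,[[.554,-.0105,.056],[.5414,.1504,.048]]))
```

```text
2.55 [ 0.55310794 -0.01198713  0.20396065] [-0.21988683 -0.51892385 -0.25854649] 0.0015306703180929422
[[ 0.997  0.079 -0.002]
 [ 0.079 -0.997 -0.   ]
 [-0.002  0.    -1.   ]] [[254.73591743 172.79655164]
 [254.99555032  19.38489968]]
```

View pics/w2.png

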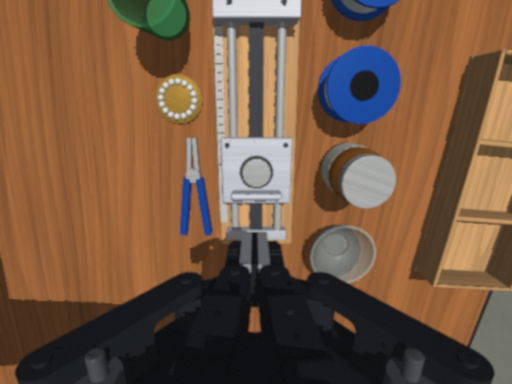

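The carriage sits centred below the finger, with the button at (257,172) against a predicted (255,173). The stop face is at about (256,20), so the direction is right. I'll go down just behind the button's centre, short of the lip.

Emit:
arm_command(
  deltas=[
    {"x": 0.2,"y": 0.5,"z": 2,"spin": 0,"hand": 255},
    {"x": 0,"y": 0,"z": 4,"spin": 0,"hand": 255},
    {"x": 0,"y": 0,"z": 4,"spin": 0,"hand": 255},
    {"x": 0,"y": 0,"z": 2,"spin": 0,"hand": 255},
    {"x": 0,"y": 0,"z": 1,"spin": 0,"hand": 255},
    {"x": 0,"y": 0,"z": 0.4,"spin": 0,"hand": 255},
    {"x": 0,"y": 0,"z": 0,"spin": 0,"hand": 255},
    {"x": 0,"y": 0,"z": 0,"spin": 0,"hand": 255},
  ],
)

```text
time_s: 3.4
tool_pos: [0.5577, -0.0164, 0.0718]
ee_rot: [3.139, 0.125, 0.004]
force: [0.9, 0.1, 0.3]
width: -0.003
```

Run:
```python
from h import *
s=snap('wrist','w3.png'); o=s['obs']; print(o['time_s'],o['tool_pos'],o['force'])
p=proj(s,[o['tool_pos'],[.555,-.010,.056]]);print(p)
```

```text
3.4 [ 0.55768533 -0.01642417  0.07175352] [0.86977759 0.07307566 0.339018  ]
[[253.23945988 224.10767505]
 [250.18253118 206.65510994]]
```

View pics/w3.png

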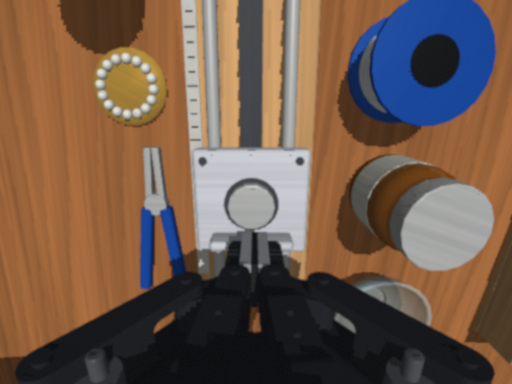

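The button is at (251,205), matching the prediction, and the finger is just behind its centre and clear of the lip. Next I'll press.

Emit:
arm_command(
  deltas=[
    {"x": 0,"y": 0,"z": 0.6,"spin": 0,"hand": 255},
    {"x": 0,"y": 0,"z": 0.4,"spin": 0,"hand": 255},
    {"x": 0,"y": 0,"z": 0.3,"spin": 0,"hand": 255},
    {"x": 0,"y": 0,"z": 0.2,"spin": 0,"hand": 255},
    {"x": 0,"y": 0,"z": 0.2,"spin": 0,"hand": 255},
    {"x": 0,"y": 0,"z": 0.2,"spin": 0,"hand": 255},
    {"x": 0,"y": 0,"z": 0,"spin": 0,"hand": 255},
    {"x": 0,"y": 0,"z": 0,"spin": 0,"hand": 255},
  ],
)

```text
time_s: 4.25
tool_pos: [0.5565, -0.0161, 0.0513]
ee_rot: [-3.139, -0.126, 0.0]
force: [-0.8, 0.7, -0.8]
width: -0.0
```

Emit:
arm_command(
  deltas=[
    {"x": 0,"y": 0,"z": 0.1,"spin": 0,"hand": 255},
    {"x": 0,"y": 0,"z": 0,"spin": 0,"hand": 255},
    {"x": 0,"y": 0,"z": 0.1,"spin": 0,"hand": 255},
    {"x": 0,"y": 0,"z": 0,"spin": 0,"hand": 255},
    {"x": 0,"y": 0,"z": 0,"spin": 0,"hand": 255},
    {"x": 0,"y": 0,"z": 0,"spin": 0,"hand": 255},
    {"x": 0,"y": 0,"z": 0,"spin": 0,"hand": 255},
    {"x": 0,"y": 0,"z": 0,"spin": 0,"hand": 255},
  ],
)

```text
time_s: 5.05
tool_pos: [0.5565, -0.0161, 0.0493]
ee_rot: [-3.139, -0.126, -0.0]
force: [0.3, 0.4, -0.3]
width: 0.001
```

Run:
```python
from h import *
s=snap('wrist','w4.png'); o=s['obs']; print(o['time_s'],o['tool_pos'],o['force'],o['torque'])
cv2.imwrite('pics/w4c.png',cv2.resize(s['image'][120:300,160:350],None,fx=4,fy=3.3)[:,:,::-1][:594])
```

```text
5.05 [ 0.55650751 -0.01610186  0.04932008] [ 0.3441548   0.44965576 -0.30832561] [0.04007784 0.00010646 0.01841381]
```

View pics/w4c.png

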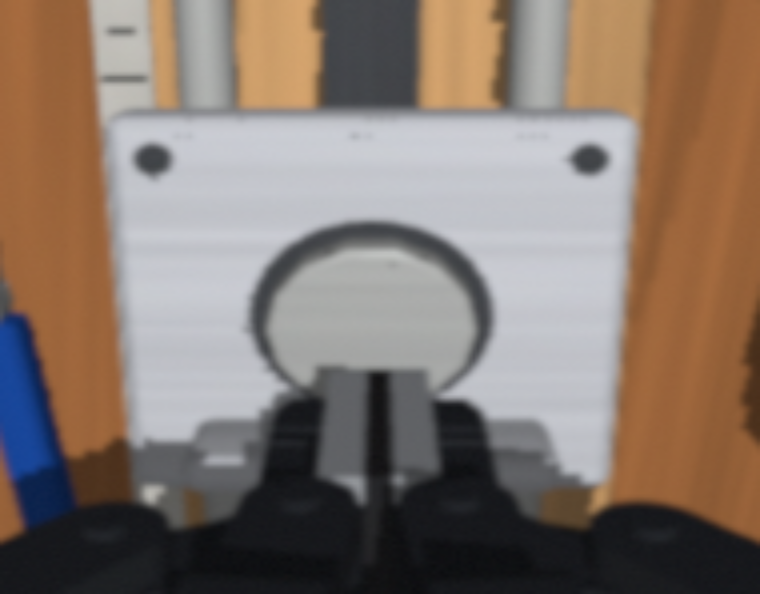

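The finger front edge is at crop row ~370 (pixel row 232), over the rear part of the button, with no clear force yet. I'll check where that edge lies.

Run:
```python
from h import *
s=load('w4.png'); o=s['obs']; R=Ro.from_rotvec(o['ee_rot']).as_matrix()
P=np.array(o['tool_pos'])
for z in (.045,.0493,.056): print(z,((ray(s,[[254,232]],z)-P)@R*1000).round(1))
# button rows: left/right/top of button disc, ring
f=lambda c:[160+c[0]/4,120+c[1]/3.3]
q=[f(c) for c in [(265,320),(480,320),(375,243),(253,320),(491,320),(375,222)]]
for z in (.048,.050,.056): print(z,((ray(s,q,z)-P)@R*1000).round(1)[:,:2].tolist())
print(proj(s,[P,P-R[:,1]*.011]), np.array(s['mount']).round(3))
```

```text
0.045 [[0.5 7.7 4.3]]
0.0493 [[0.5 5.7 0. ]]
0.056 [[ 0.5  2.6 -6.7]]
0.048 [[-17.8, -4.5], [17.7, -4.5], [0.3, -20.6], [-19.8, -4.5], [19.5, -4.5], [0.3, -24.9]]
0.05 [[-17.6, -5.3], [17.5, -5.3], [0.3, -21.2], [-19.6, -5.3], [19.3, -5.3], [0.3, -25.4]]
0.056 [[-17.0, -7.7], [16.9, -7.7], [0.4, -23.1], [-18.8, -7.7], [18.6, -7.7], [0.4, -27.1]]
[[253.24382083 224.10623437]
 [253.22616649 208.43064896]] [[ 1.     0.    -0.     0.001]
 [ 0.     0.956  0.293 -0.073]
 [ 0.    -0.293  0.956 -0.17 ]
 [ 0.     0.     0.     1.   ]]
```

Emit:
arm_command(
  deltas=[
    {"x": 0,"y": 0,"z": 0.1,"spin": 0,"hand": 255},
    {"x": 0,"y": 0,"z": 0,"spin": 0,"hand": 255},
    {"x": 0,"y": 0,"z": 0,"spin": 0,"hand": 255},
    {"x": 0,"y": 0,"z": 0,"spin": 0,"hand": 255},
    {"x": 0,"y": 0,"z": 0,"spin": 0,"hand": 255},
    {"x": 0,"y": 0,"z": 0,"spin": 0,"hand": 255},
    {"x": 0,"y": 0,"z": 0,"spin": 0,"hand": 255},
    {"x": 0,"y": 0,"z": 0,"spin": 0,"hand": 255},
  ],
)

```text
time_s: 5.9
tool_pos: [0.5565, -0.0161, 0.0483]
ee_rot: [3.139, 0.126, 0.0]
force: [0.8, -0.5, 0.3]
width: -0.005
```

Run:
```python
from h import *
s=snap('scene','s5.png'); o=s['obs']; P=o['tool_pos']; p=proj(s,[P,[.555,-.010,.056],[.555,-.010,.050]]); print(P,o['force'],p)
u,v=p[0].astype(int); u0,v0=u-75,v-65
cv2.imwrite('pics/s5c.png',cv2.resize(s['image'][v0:v0+110,u0:u0+150],None,fx=5,fy=5,interpolation=cv2.INTER_CUBIC)[:,:,::-1]); print((p-[u0,v0])*5)
```

```text
[ 0.55648609 -0.01611211  0.04831049] [ 0.82333241 -0.51339175  0.30923466] [[232.93344521 196.57494327]
 [234.65118482 192.14948272]
 [234.75437355 194.30305711]]
[[379.66722603 327.87471636]
 [388.25592408 305.74741361]
 [388.77186777 316.51528554]]
```

View pics/s5c.png

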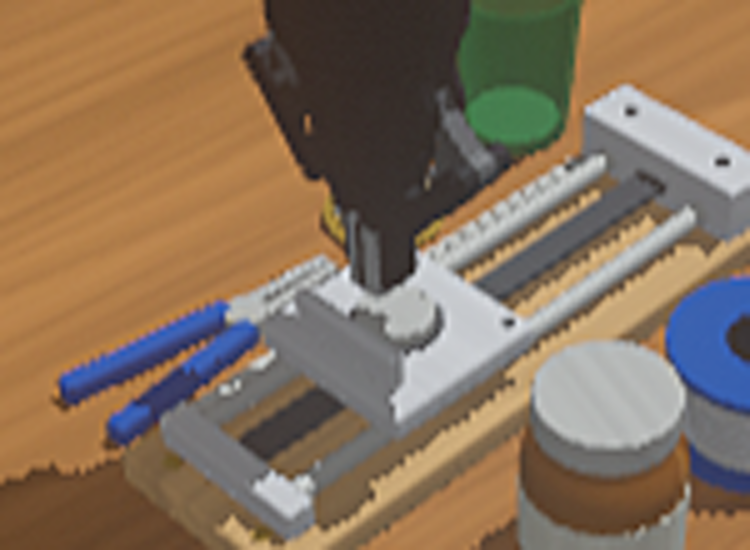

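Run:
```python
from h import *
s=load('s5.png'); w=load('w4.png'); o=s['obs']; R=Ro.from_rotvec(o['ee_rot']).as_matrix(); P=np.array(o['tool_pos'])
p=proj(s,[P])[0].astype(int); off=p-[75,65]
q=np.array([(362,285),(380,293),(413,283)])/5+off
Pw=np.array(w['obs']['tool_pos'])
for dz in (0,.005,.010,.015,.02): print(dz,((ray(s,q,P[2]+dz)-P)@R*1000).round(1)[:,:2].tolist(), ((ray(w,[[254,232],[240,232],[267,232]],Pw[2]+dz)-Pw)@R*1000).round(1)[:,:2].tolist())
```

```text
0 [[-24.9, -13.2], [-15.8, -15.1], [-10.4, -29.2]] [[0.5, 5.7], [-8.8, 5.7], [9.2, 5.7]]
0.005 [[-20.6, -9.5], [-11.5, -11.3], [-6.2, -25.3]] [[0.5, 3.4], [-8.6, 3.4], [8.9, 3.4]]
0.01 [[-16.3, -5.8], [-7.3, -7.6], [-2.0, -21.5]] [[0.5, 1.1], [-8.3, 1.1], [8.7, 1.1]]
0.015 [[-11.9, -2.0], [-3.0, -3.8], [2.2, -17.6]] [[0.5, -1.2], [-8.0, -1.2], [8.4, -1.2]]
0.02 [[-7.6, 1.7], [1.3, -0.1], [6.4, -13.7]] [[0.5, -3.5], [-7.7, -3.5], [8.2, -3.5]]
```

Emit:
arm_command(
  deltas=[
    {"x": 0,"y": 0,"z": 0.1,"spin": 0,"hand": 255},
    {"x": 0,"y": 0,"z": 0,"spin": 0,"hand": 255},
    {"x": 0,"y": 0,"z": 0.1,"spin": 0,"hand": 255},
    {"x": 0,"y": 0,"z": 0,"spin": 0,"hand": 255},
    {"x": 0,"y": 0,"z": 0.1,"spin": 0,"hand": 255},
    {"x": 0,"y": 0,"z": 0,"spin": 0,"hand": 255},
    {"x": 0,"y": 0,"z": 0,"spin": 0,"hand": 255},
    {"x": 0,"y": 0,"z": 0,"spin": 0,"hand": 255},
  ],
)

```text
time_s: 6.75
tool_pos: [0.5565, -0.0161, 0.0453]
ee_rot: [3.139, 0.126, 0.0]
force: [0.2, -0.5, -0.3]
width: 0.004
```

Both views agree if the real tip is about 20 mm above the reported TCP, which explains the lack of force. I'll keep going down in small steps and watch the force.

Emit:
arm_command(
  deltas=[
    {"x": 0,"y": 0,"z": 0.1,"spin": 0,"hand": 255},
    {"x": 0,"y": 0,"z": 0.1,"spin": 0,"hand": 255},
    {"x": 0,"y": 0,"z": 0.1,"spin": 0,"hand": 255},
    {"x": 0,"y": 0,"z": 0.1,"spin": 0,"hand": 255},
    {"x": 0,"y": 0,"z": 0.1,"spin": 0,"hand": 255},
    {"x": 0,"y": 0,"z": 0,"spin": 0,"hand": 255},
    {"x": 0,"y": 0,"z": 0,"spin": 0,"hand": 255},
    {"x": 0,"y": 0,"z": 0,"spin": 0,"hand": 255},
  ],
)

```text
time_s: 7.55
tool_pos: [0.5566, -0.0161, 0.0403]
ee_rot: [-3.139, -0.126, -0.0]
force: [0.4, 0.5, -0.2]
width: 0.0
```

Emit:
arm_command(
  deltas=[
    {"x": 0,"y": 0,"z": 0.1,"spin": 0,"hand": 255},
    {"x": 0,"y": 0,"z": 0,"spin": 0,"hand": 255},
    {"x": 0,"y": 0,"z": 0.1,"spin": 0,"hand": 255},
    {"x": 0,"y": 0,"z": 0,"spin": 0,"hand": 255},
    {"x": 0,"y": 0,"z": 0.1,"spin": 0,"hand": 255},
    {"x": 0,"y": 0,"z": 0,"spin": 0,"hand": 255},
    {"x": 0,"y": 0,"z": 0,"spin": 0,"hand": 255},
    {"x": 0,"y": 0,"z": 0,"spin": 0,"hand": 255},
  ],
)

```text
time_s: 8.35
tool_pos: [0.5565, -0.0161, 0.0373]
ee_rot: [-3.139, -0.126, -0.0]
force: [0.0, -0.5, 0.1]
width: -0.001
```

Run:
```python
from h import *
s=snap('scene','s6.png'); o=s['obs']; P=o['tool_pos']; print(P,o['force'])
u0,v0=157,131
cv2.imwrite('pics/s6c.png',cv2.resize(s['image'][v0:v0+110,u0:u0+150],None,fx=5,fy=5,interpolation=cv2.INTER_CUBIC)[:,:,::-1])
```

```text
[ 0.55650124 -0.01606432  0.03730817] [ 0.03816253 -0.49590878  0.14791766]
```

View pics/s6c.png

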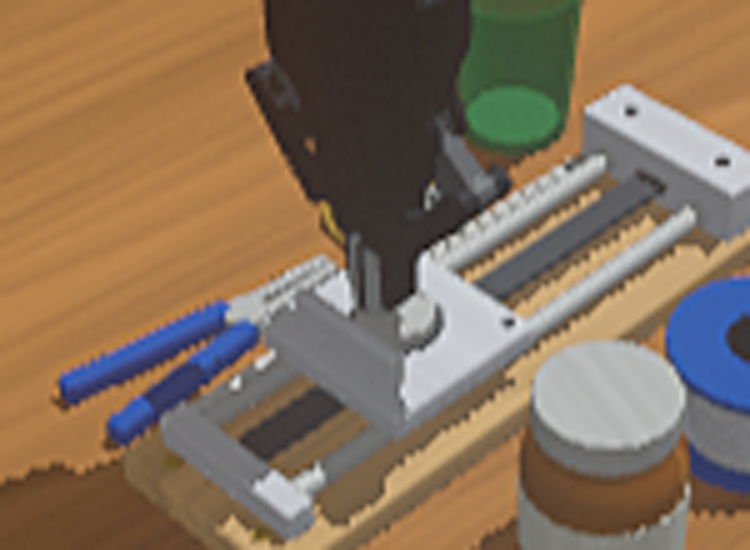

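The fingertip is at crop (385,312), just above the rear half of the button and ahead of the lip. I'll keep lowering it.

Emit:
arm_command(
  deltas=[
    {"x": 0,"y": 0,"z": 0.1,"spin": 0,"hand": 255},
    {"x": 0,"y": 0,"z": 0,"spin": 0,"hand": 255},
    {"x": 0,"y": 0,"z": 0.1,"spin": 0,"hand": 255},
    {"x": 0,"y": 0,"z": 0,"spin": 0,"hand": 255},
    {"x": 0,"y": 0,"z": 0.1,"spin": 0,"hand": 255},
    {"x": 0,"y": 0,"z": 0,"spin": 0,"hand": 255},
    {"x": 0,"y": 0,"z": 0,"spin": 0,"hand": 255},
    {"x": 0,"y": 0,"z": 0,"spin": 0,"hand": 255},
  ],
)

```text
time_s: 9.2
tool_pos: [0.5565, -0.0161, 0.0343]
ee_rot: [-3.139, -0.126, 0.0]
force: [-0.0, -0.9, -0.3]
width: -0.005
```

Emit:
arm_command(
  deltas=[
    {"x": 0,"y": 0,"z": 0.1,"spin": 0,"hand": 255},
    {"x": 0,"y": 0,"z": 0,"spin": 0,"hand": 255},
    {"x": 0,"y": 0,"z": 0.1,"spin": 0,"hand": 255},
    {"x": 0,"y": 0,"z": 0,"spin": 0,"hand": 255},
    {"x": 0,"y": 0,"z": 0,"spin": 0,"hand": 255},
    {"x": 0,"y": 0,"z": 0,"spin": 0,"hand": 255},
    {"x": 0,"y": 0,"z": 0,"spin": 0,"hand": 255},
    {"x": 0,"y": 0,"z": 0,"spin": 0,"hand": 255},
  ],
)

```text
time_s: 10.0
tool_pos: [0.5565, -0.0161, 0.0323]
ee_rot: [-3.139, -0.126, -0.0]
force: [0.3, 0.2, 0.5]
width: 0.001
```

Emit:
arm_command(
  deltas=[
    {"x": 0,"y": 0,"z": 0.1,"spin": 0,"hand": 255},
    {"x": 0,"y": 0,"z": 0,"spin": 0,"hand": 255},
    {"x": 0,"y": 0,"z": 0.1,"spin": 0,"hand": 255},
    {"x": 0,"y": 0,"z": 0,"spin": 0,"hand": 255},
    {"x": 0,"y": 0,"z": 0.1,"spin": 0,"hand": 255},
    {"x": 0,"y": 0,"z": 0,"spin": 0,"hand": 255},
    {"x": 0,"y": 0,"z": 0,"spin": 0,"hand": 255},
    {"x": 0,"y": 0,"z": 0,"spin": 0,"hand": 255},
  ],
)

```text
time_s: 10.8
tool_pos: [0.5565, -0.0161, 0.0293]
ee_rot: [-3.139, -0.126, 0.0]
force: [-0.2, 0.1, -0.7]
width: 0.005
```

Run:
```python
from h import *
w=snap('wrist','w7.png'); s=snap('scene','s7.png'); o=s['obs']; print(o['tool_pos'],o['force'],o['joint_torque'])
a=cv2.resize(s['image'][150:230,190:290],None,fx=4,fy=4,interpolation=cv2.INTER_CUBIC)
b=cv2.resize(w['image'][150:260,200:310],None,fx=3.6,fy=2.91,interpolation=cv2.INTER_CUBIC)[:320]
cv2.imwrite('pics/c7.png',np.hstack([a,b])[:,:,::-1])
```

```text
[ 0.55648888 -0.01611768  0.02932335] [-0.31954753 -0.181396    0.2207867 ] [ 4.28951726e-04 -4.62466657e+01  2.10045308e+01  2.27976918e-03
  3.93759564e-06 -1.35536527e-05]
```

View pics/c7.png

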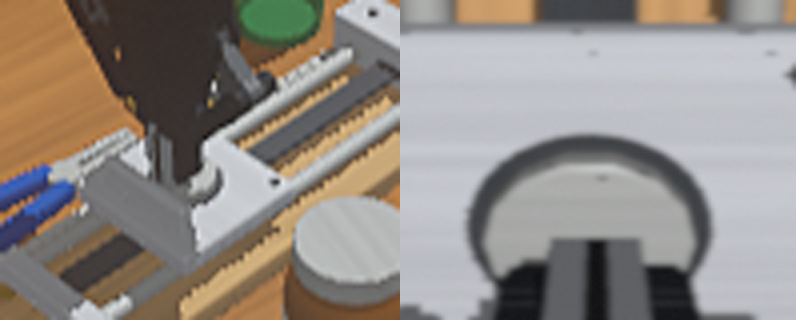

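The tip is now at about button-top height, over the rear half of the button with its front edge near the centre, and the button is still up. I'll continue down.

Emit:
arm_command(
  deltas=[
    {"x": 0,"y": 0,"z": 0.1,"spin": 0,"hand": 255},
    {"x": 0,"y": 0,"z": 0,"spin": 0,"hand": 255},
    {"x": 0,"y": 0,"z": 0.1,"spin": 0,"hand": 255},
    {"x": 0,"y": 0,"z": 0,"spin": 0,"hand": 255},
    {"x": 0,"y": 0,"z": 0.1,"spin": 0,"hand": 255},
    {"x": 0,"y": 0,"z": 0,"spin": 0,"hand": 255},
    {"x": 0,"y": 0,"z": 0,"spin": 0,"hand": 255},
    {"x": 0,"y": 0,"z": 0,"spin": 0,"hand": 255},
  ],
)

```text
time_s: 11.7
tool_pos: [0.5567, -0.0161, 0.0264]
ee_rot: [3.139, 0.126, 0.001]
force: [0.1, -0.3, 4.1]
width: -0.0
```

Contact at 4 N. I'll press on to fully down.

Emit:
arm_command(
  deltas=[
    {"x": 0,"y": 0,"z": 0.1,"spin": 0,"hand": 255},
    {"x": 0,"y": 0,"z": 0.1,"spin": 0,"hand": 255},
    {"x": 0,"y": 0,"z": 0.1,"spin": 0,"hand": 255},
    {"x": 0,"y": 0,"z": 0.1,"spin": 0,"hand": 255},
    {"x": 0,"y": 0,"z": 0.05,"spin": 0,"hand": 255},
    {"x": 0,"y": 0,"z": 0,"spin": 0,"hand": 255},
    {"x": 0,"y": 0,"z": 0,"spin": 0,"hand": 255},
    {"x": 0,"y": 0,"z": 0,"spin": 0,"hand": 255},
  ],
)

```text
time_s: 12.5
tool_pos: [0.5568, -0.0162, 0.0229]
ee_rot: [3.139, 0.126, 0.002]
force: [-2.3, -0.7, 11.8]
width: -0.001
```

The button is bottomed with 12 N on it. I'll slide towards the stop, which is about 12 cm away.

Emit:
arm_command(
  deltas=[
    {"x": 0,"y": -0.3,"z": 0,"spin": 0,"hand": 255},
    {"x": 0,"y": -0.6,"z": 0,"spin": 0,"hand": 255},
    {"x": 0,"y": -0.9,"z": 0,"spin": 0,"hand": 255},
    {"x": 0,"y": -1,"z": 0,"spin": 0,"hand": 255},
    {"x": 0,"y": -1,"z": 0,"spin": 0,"hand": 255},
    {"x": 0,"y": -1,"z": 0,"spin": 0,"hand": 255},
    {"x": 0,"y": -0.8,"z": 0,"spin": 0,"hand": 255},
    {"x": 0,"y": -0.4,"z": 0,"spin": 0,"hand": 255},
  ],
)

```text
time_s: 13.3
tool_pos: [0.552, 0.0442, 0.0229]
ee_rot: [3.139, 0.126, 0.002]
force: [-2.5, -0.2, 11.6]
width: 0.003
```

Run:
```python
from h import *
w=snap('wrist','w8.png'); t=snap('top','t8.png'); o=w['obs']; print(o['time_s'],o['tool_pos'],o['force'])
a=cv2.resize(t['image'][180:250,155:325],None,fx=2.3,fy=2.3,interpolation=cv2.INTER_CUBIC)
b=cv2.resize(w['image'][60:260,160:350],None,fx=2,fy=2)
c=np.zeros((400,391+380,3),np.uint8); c[:a.shape[0],:391]=a[:,:391]; c[:,391:]=b
cv2.imwrite('pics/c8.png',c[:,:,::-1])
```

```text
13.3 [0.55204872 0.04416361 0.02292739] [-2.5327973  -0.19915617 11.60241379]
```

View pics/c8.png

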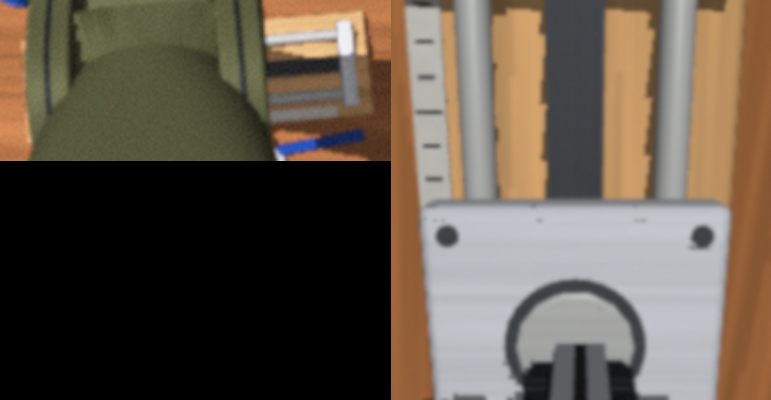

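The carriage has come along, with the button held down in its ring and in the same place under the finger. About 60 mm remain, so I'll go 55 mm and then finish slowly.

Emit:
arm_command(
  deltas=[
    {"x": 0,"y": -0.4,"z": 0,"spin": 0,"hand": 255},
    {"x": 0,"y": -0.8,"z": 0,"spin": 0,"hand": 255},
    {"x": 0,"y": -1,"z": 0,"spin": 0,"hand": 255},
    {"x": 0,"y": -1,"z": 0,"spin": 0,"hand": 255},
    {"x": 0,"y": -1,"z": 0,"spin": 0,"hand": 255},
    {"x": 0,"y": -0.8,"z": 0,"spin": 0,"hand": 255},
    {"x": 0,"y": -0.4,"z": 0,"spin": 0,"hand": 255},
    {"x": 0,"y": -0.1,"z": 0,"spin": 0,"hand": 255},
  ],
)

```text
time_s: 14.2
tool_pos: [0.5477, 0.0991, 0.0229]
ee_rot: [-3.139, -0.127, -0.002]
force: [-2.5, -0.2, 12.7]
width: -0.002
```

Emit:
arm_command(
  deltas=[
    {"x": 0,"y": -0.1,"z": 0,"spin": 0,"hand": 255},
    {"x": 0,"y": -0.1,"z": 0,"spin": 0,"hand": 255},
    {"x": 0,"y": -0.1,"z": 0,"spin": 0,"hand": 255},
    {"x": 0,"y": -0.1,"z": 0,"spin": 0,"hand": 255},
    {"x": 0,"y": -0.1,"z": 0,"spin": 0,"hand": 255},
    {"x": 0,"y": 0,"z": 0,"spin": 0,"hand": 255},
    {"x": 0,"y": 0,"z": 0,"spin": 0,"hand": 255},
    {"x": 0,"y": 0,"z": 0,"spin": 0,"hand": 255},
  ],
)

```text
time_s: 15.0
tool_pos: [0.5473, 0.1037, 0.0229]
ee_rot: [-3.139, -0.126, -0.002]
force: [-1.6, -0.7, 11.8]
width: 0.0
```

Emit:
arm_command(
  deltas=[
    {"x": 0,"y": -0.1,"z": 0,"spin": 0,"hand": 255},
    {"x": 0,"y": -0.1,"z": 0,"spin": 0,"hand": 255},
    {"x": 0,"y": -0.1,"z": 0,"spin": 0,"hand": 255},
    {"x": 0,"y": 0,"z": 0,"spin": 0,"hand": 255},
    {"x": 0,"y": 0,"z": 0,"spin": 0,"hand": 255},
    {"x": 0,"y": 0,"z": 0,"spin": 0,"hand": 255},
    {"x": 0,"y": 0,"z": 0,"spin": 0,"hand": 255},
    {"x": 0,"y": 0,"z": 0,"spin": 0,"hand": 255},
  ],
)

```text
time_s: 15.8
tool_pos: [0.5471, 0.1067, 0.0229]
ee_rot: [-3.139, -0.126, -0.002]
force: [-1.6, -1.2, 11.4]
width: -0.002
```

Run:
```python
from h import *
w=snap('wrist','w9.png'); o=w['obs']; print(o['time_s'],o['tool_pos'],o['force'])
g=cv2.cvtColor(w['image'],cv2.COLOR_RGB2GRAY).astype(int)
for c in (225,252,275): print(c,list(zip(range(110,180),g[110:180,c].tolist()))[::1] if c==252 else g[130:170,c].tolist())
w8=load('w8.png'); print(proj(w,[[.5414,.1504,.048]]))
```

```text
15.8 [0.54708242 0.10670546 0.02291874] [-1.59182176 -1.15101985 11.39421156]
225 [184, 182, 183, 184, 185, 186, 186, 185, 185, 182, 184, 185, 187, 187, 188, 187, 187, 185, 185, 183, 183, 182, 182, 184, 186, 187, 188, 185, 176, 154, 127, 117, 139, 163, 179, 185, 187, 190, 192, 192]
252 [(110, 189), (111, 189), (112, 189), (113, 191), (114, 194), (115, 194), (116, 196), (117, 193), (118, 192), (119, 190), (120, 188), (121, 188), (122, 188), (123, 189), (124, 188), (125, 188), (126, 187), (127, 187), (128, 185), (129, 186), (130, 184), (131, 184), (132, 183), (133, 184), (134, 186), (135, 186), (136, 187), (137, 186), (138, 185), (139, 183), (140, 184), (141, 185), (142, 186), (143, 188), (144, 189), (145, 188), (146, 187), (147, 186), (148, 185), (149, 183), (150, 183), (151, 182), (152, 181), (153, 183), (154, 185), (155, 187), (156, 187), (157, 185), (158, 175), (159, 152), (160, 124), (161, 106), (162, 125), (163, 159), (164, 180), (165, 186), (166, 188), (167, 191), (168, 192), (169, 192), (170, 192), (171, 190), (172, 191), (173, 191), (174, 191), (175, 192), (176, 191), (177, 191), (178, 189), (179, 188)]
275 [185, 184, 184, 185, 186, 187, 187, 186, 185, 184, 183, 183, 184, 187, 188, 188, 188, 186, 185, 184, 183, 183, 183, 183, 184, 186, 187, 185, 174, 154, 126, 119, 139, 164, 179, 186, 188, 191, 193, 193]
[[248.94282877 165.78400639]]
```

The carriage edge and the block are separated only by a dark seam about 4 px wide (row 161), and the side force hasn't risen clearly. I'll go a few mm further, slowly.

Emit:
arm_command(
  deltas=[
    {"x": 0,"y": -0.1,"z": 0,"spin": 0,"hand": 255},
    {"x": 0,"y": -0.1,"z": 0,"spin": 0,"hand": 255},
    {"x": 0,"y": -0.1,"z": 0,"spin": 0,"hand": 255},
    {"x": 0,"y": 0,"z": 0,"spin": 0,"hand": 255},
    {"x": 0,"y": 0,"z": 0,"spin": 0,"hand": 255},
    {"x": 0,"y": 0,"z": 0,"spin": 0,"hand": 255},
    {"x": 0,"y": 0,"z": 0,"spin": 0,"hand": 255},
    {"x": 0,"y": 0,"z": 0,"spin": 0,"hand": 255},
  ],
)

```text
time_s: 16.65
tool_pos: [0.547, 0.1074, 0.0229]
ee_rot: [3.135, 0.124, 0.002]
force: [-0.6, -5.8, 11.8]
width: 0.002
```

Run:
```python
from h import *
w=snap('wrist','w10.png'); o=w['obs']; print(o['time_s'],o['tool_pos'],o['force'])
g=cv2.cvtColor(w['image'],cv2.COLOR_RGB2GRAY).astype(int)
for c in (225,252,275): print(c,g[145:180,c].tolist())
```

```text
16.65 [0.54698236 0.1074156  0.02293269] [-0.62784745 -5.83860402 11.77934642]
225 [187, 188, 188, 186, 186, 184, 183, 183, 182, 182, 184, 186, 187, 187, 182, 168, 147, 133, 145, 167, 182, 187, 188, 191, 192, 191, 191, 191, 190, 191, 192, 190, 190, 190, 189]
252 [188, 188, 188, 186, 186, 185, 183, 182, 182, 184, 184, 186, 187, 186, 181, 167, 145, 127, 121, 142, 173, 187, 189, 192, 193, 193, 191, 191, 191, 192, 191, 193, 193, 191, 189]
275 [187, 188, 187, 187, 185, 184, 183, 182, 181, 183, 184, 186, 186, 185, 181, 167, 144, 132, 144, 168, 184, 187, 190, 192, 192, 193, 192, 191, 191, 192, 192, 192, 192, 191, 190]
```

The finger moved only 0.7 mm of the 3 mm commanded and the side force rose to 5.8 N, so the carriage is home. I'll lift straight off.

Emit:
arm_command(
  deltas=[
    {"x": 0,"y": 0,"z": -0.2,"spin": 0,"hand": 255},
    {"x": 0,"y": 0,"z": -0.2,"spin": 0,"hand": 255},
    {"x": 0,"y": 0,"z": -0.3,"spin": 0,"hand": 255},
    {"x": 0,"y": 0,"z": -0.5,"spin": 0,"hand": 255},
    {"x": 0,"y": 0,"z": -1,"spin": 0,"hand": 255},
    {"x": 0,"y": 0,"z": -3,"spin": 0,"hand": 255},
    {"x": 0,"y": 0,"z": -4,"spin": 0,"hand": 255},
    {"x": 0,"y": 0,"z": -4,"spin": 0,"hand": 255},
  ],
)

```text
time_s: 17.5
tool_pos: [0.5454, 0.1099, 0.1549]
ee_rot: [-3.138, -0.126, 0.003]
force: [0.7, 0.4, -0.3]
width: -0.001
```

Emit:
arm_command(
  deltas=[
    {"x": 0,"y": 2,"z": -3,"spin": 0,"hand": 255},
    {"x": 0,"y": 4,"z": 0,"spin": 0,"hand": 255},
    {"x": 0,"y": 4,"z": 0,"spin": 0,"hand": 255},
    {"x": 0,"y": 2,"z": 0,"spin": 0,"hand": 255},
    {"x": 0,"y": 0,"z": 0,"spin": 0,"hand": 255},
    {"x": 0,"y": 0,"z": 0,"spin": 0,"hand": 255},
    {"x": 0,"y": 0,"z": 0,"spin": 0,"hand": 255},
    {"x": 0,"y": 0,"z": 0,"spin": 0,"hand": 255},
  ],
)

```text
time_s: 18.3
tool_pos: [0.5558, -0.0089, 0.1838]
ee_rot: [-3.139, -0.128, 0.0]
force: [0.2, 0.1, 0.9]
width: -0.002
```

Run:
```python
from h import *
w=snap('wrist','w11.png'); s=snap('scene','s11.png'); o=w['obs']; print(o['time_s'],o['tool_pos'],o['force'])
a=w['image'][:300,110:400]
b=cv2.resize(s['image'][110:260,160:380],None,fx=2,fy=2)
c=np.zeros((450,732,3),np.uint8); c[:450,:290]=cv2.resize(a,(290,300))[[min(i,299) for i in range(450)]]; c[:300,290:730]=b
cv2.imwrite('pics/c11.png',c[:300,:,::-1])
```

```text
18.3 [ 0.55582494 -0.0089328   0.18377646] [0.24490597 0.09769846 0.8715178 ]
```

View pics/c11.png

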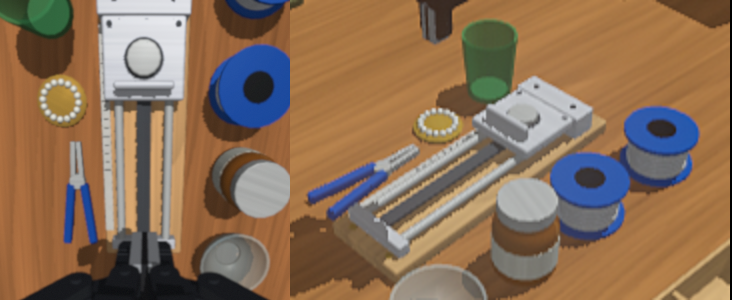

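The picture shows the carriage against the stop block (seam near row 14), the button proud of the deck at (254,57), everything else in place and the finger clear. I'll do a quick numeric check and hand in.

Run:
```python
from h import *
w=load('w11.png'); g=cv2.cvtColor(w['image'],cv2.COLOR_RGB2GRAY).astype(int)
r=[int(np.argmin(g[5:28,c]))+5 for c in (240,254,270)]; print('seam rows',r)
b=ray(w,[[254,57]],.056)[0]; f=ray(w,[[254,np.median(r)]],.048)[0]; print('button->stop mm',np.linalg.norm((b-f)[:2])*1000)
print(arm.job_done())
```

```text
seam rows [14, 14, 14]
button->stop mm 40.04525974352057
the job is handed in; nothing more can be done
None
```

The gauge is back at zero. I pressed the lock button to its stop with the closed fingertip and slid the carriage about 121 mm to the stop block, holding the button down all the way. I then lifted straight off and moved clear. The job was handed in at about 18.4 s.

**Checks that agreed:**
- **Home contact:** on the last step the finger moved only 0.7 mm of the 3 mm commanded, and the side force rose from about 1 N to 5.8 N.
- **Button held:** the downward force read 11–13 N at every reading during the slide.
- **Final picture:** the button centre is 40.0 mm from the stop face (nominal 40 mm). The button looks up, judged by eye only. The bystanders look undisturbed, and the wrist force is back near zero.

**What disagreed or failed:**
- **Tip height:** the shut fingertips met the button with the reported TCP about 27 mm lower than expected, so I found contact by force and pictures instead.
- **Refused calls:** the first three move calls were refused because keys were missing, so nothing moved.
- **Locking not tested:** I did not push the carriage afterwards to confirm that the ratchet had caught.

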